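# Empty the tipping hopper into the weighing tray

### The arm

A 6-joint arm with a two-finger parallel gripper is mounted at the origin on the work surface. World frame = base frame: x ahead of the robot, y to its left, z up, the work surface at z = 0. Lengths are in m, angles in rad, forces in N, time in s.
With the tool pointing down it reaches from about 0.425 to 0.95 m from the base axis. Payload 3.5 kg.
Tool frame: the origin (TCP) lies at the very end of the fingers, on their centre line; the grasp point (between the pads) lies 19 mm behind it; z points along the fingers, y is the line along which they close (so a half turn about z gives the same grasp; the last joint's range is limited). The gripper opens to 85 mm and grips with 20 to 120 N. Pads are 22 mm wide; open, the fingers measure 114 mm over their backs; the gripper's body (76 mm by 85 mm) begins 54 mm behind the grasp point. The pads swing forward as they close: fully open they stand 13 mm farther back than shut.
Start: joints at [1.072, 0.286, 1.577, -0, 1.279, -0.15], TCP at [0.231, 0.634, 0.198] pointing down, gripper open.
Joint ranges: [-2.77, 2.77], [-0.9, 2.22], [0.21, 2.48], [-1.53, 4.67], [0.24, 2.81], [-2.84, 2.84]. Speed limits (rad/s): [2.79, 2.79, 3.14, 3.14, 3.14, 3.14].

### API

Orientations are given as a unit quaternion [x, y, z, w].
In Python, from plant import ctrl, optics, sign_off gives the robot as it stands.
- The arm moves only by the shell command python3 -m creep 'ROWS' [FORCE]. ROWS is JSON, a list of rows, each an object of numbers: "x", "y", "z": the shift along the tool's x, y, z in mm; "rx", "ry", "rz": the turn, a rotation vector about the tool's x, y, z in degrees; "grip": the opening, from 0 (shut) to 1 (fully open). In form: [{"x": .., "y": .., "z": .., "rx": .., "ry": .., "rz": .., "grip": ..}, ...]. A call has exactly 10 rows; each row shifts and turns the commanded pose from where the row before left it, along the tool's axes as they then stand; what a row does not reach is not made up. A row lasts 1/12 s, in which the tool goes at most 41.7 mm and 7.16 degrees, less where a joint would pass 70% of its speed; a pose out of reach is approached as far as the arm can. A call with a gripper value outside its range is refused whole. The fingers move at their own pace and stop on an object; FORCE is the grip in N (left out, the last holds). Time passes only in rows, so rows that do not move let the fingers close, or fill a call up. It gives the time, the measured TCP pose, the force, the opening and the grip force at its end, in the units of the state.
- ctrl.get_state(): the state, without advancing time (a new reading comes with each control period).
- optics.read_camera(name): name is "scene" or "top"; returns a dict with "color" (480x640x3 uint8, blue, green, red), "K" (3x3 intrinsics, pixels), "D" ([k1, k2, p1, p2, k3] as OpenCV has them; the pictures are not rectified), "R" (3x3) and "t" (3): a world point X has camera coordinates R X + t. Camera axes: x right, y down, z forward; pixel columns grow to the right and rows downward; lengths in m; the calibration is good to about 2 mm. A picture is of the moment at which its call begins. There is no depth.
- sign_off(): hands the job in; it is judged then, once.
The state is a dict: "time": time; "qpos": joint angles; "dq": joint speeds; "joint_efforts": joint torques, N m; "eef_pos": TCP position; "tcp_rot": TCP orientation; "contact_force": force on the tool from outside, world axes, zero at the start; "wrist_torque": the same for the moment, N m; "opening": opening from 0.0 (shut) to 1.0 (fully open); "finger_force": force on a finger pad.
Only numpy, scipy, OpenCV 4.12 (cv2) and the standard library are available. Lean on these libraries where they do the work, as an engineer would, in place of code of your own. Each camera call takes 0.05 s, during which the arm holds its last target. There are 200 camera calls.

### The job

Bring the loose white tray in under the round hopper, then push that hopper's bar over so that the pot tips and all five dark steel blocks drop into the tray, and push the bar back until the pot stands fully upright again. Leave the tray standing flat on the bench with the blocks in it, leave the square hopper as it is, and do not shift or knock over the other things on the bench.

Things in the scene. Friction and masses are not known exactly. Their poses are not given: they have to be found in the camera images.
- round_stand: Fixed stand of the round hopper. Origin on the bench under the middle of the trunnion axis (along y, 125 mm up). The pot tips toward -x, roughly toward the robot. Posts (24 by 12 mm, 140 tall) at x = 0, y = +-84 on foot rails 12 mm high from x = -80 to 80; the gap between them, 154 mm wide, is open at -x. A cross rail 20 mm high closes it behind, at x = 66 to 80.
- round_pot (a joint): Tilt of the round steel pot about its trunnions, rad: 0 = upright (stop), growing toward the stand's -x to 2.25 = fully tipped (stop). It stays where left (friction 0.16 N m). Pot 84 mm across the mouth, 72 at the foot, 75 tall, wall 3; upright, its underside is 80 mm above the bench and its mouth 155. It empties only well past 1.6 rad; go to the stop to be sure.
- round_bar (a point): Middle of the round hopper's push bar: steel, 10 mm thick, 124 long along the stand's y, on arms rigid with the pot, 109 mm from the trunnion axis. Pot upright: x = +98 (behind the pot), 172 mm above the bench. It swings over the top (234 up) to x = -98, 171 up, fully tipped. A finger pointing down beside it can push it either way if it rises and sinks along this arc with it.
- square_stand: The same stand with the square pot; leave alone. Origin and axes as for the round one.
- square_pot (a joint): Tilt of the square steel pot (74 by 74 mm, 75 tall), as for the round one; leave it at 0.
- square_bar (a point): Middle of the square hopper's push bar, as for the round one.
- tray: Loose open white plastic tray, 140 (x) by 100 (y) by 35 mm high, walls and floor 4 mm thick, 0.14 kg; origin at the centre of its underside; its ends are alike. Lengthwise it fits the gap of the stand. Blocks pour out between the stand's x = -60 and +30, so its centre should end about 30 mm on the -x side of the trunnion axis, under the pot.
- block0: Dark steel block 18 by 14 by 14 mm, 26 g, one of the five in the round pot; origin at the centre of its underside.
- block1: Dark steel block 18 by 14 by 14 mm, 26 g, one of the five in the round pot; origin at the centre of its underside.
- block2: Dark steel block 18 by 14 by 14 mm, 26 g, one of the five in the round pot; origin at the centre of its underside.
- block3: Dark steel block 18 by 14 by 14 mm, 26 g, one of the five in the round pot; origin at the centre of its underside.
- block4: Dark steel block 18 by 14 by 14 mm, 26 g, one of the five in the round pot; origin at the centre of its underside.
- slug0: Dark steel slug, 20 mm diameter, 16 tall, in the square pot; stays there. Origin at the centre of its underside.
- slug1: Dark steel slug, 20 mm diameter, 16 tall, in the square pot; stays there. Origin at the centre of its underside.
- roll: Bystander: grey tape roll lying flat, 68 mm diameter, 28 high; origin at the centre of its underside.
- bottle: Bystander: bottle 48 mm diameter, 125 tall; origin at the centre of its underside.
- jar: Bystander: white jar 56 mm diameter, 60 tall; origin at the centre of its underside.
- gauge: Bystander: grey steel block 60 by 35 by 45 mm high; origin at the centre of its underside.
- driver: Bystander: screwdriver 170 mm long lying along its x axis.
Mind the look-alikes: they are no part of the job. Leave any blue or green look-alike of the tray alone.

How it is judged:
On the way, in this order (a step that is already met when the one before it is completed fails the run):
1. the tray stands flat on the bench under the round hopper, before the pot is tipped (x of tray in the frame of round_stand between -0.09 and 0.03 m and y of tray in the frame of round_stand between -0.04 and 0.04 m and height (world z) of tray below 0.006 m and angle between tray's own z axis and vertical below 0.05 rad and value of joint round_pot below 0.5 rad), for 0.1 s.
2. the pot is tipped right over and all five blocks are in the tray (value of joint round_pot above 1.6 rad and x of block0 in the frame of tray between -0.068 and 0.068 m and y of block0 in the frame of tray between -0.048 and 0.048 m and z of block0 in the frame of tray between -0.005 and 0.04 m and x of block1 in the frame of tray between -0.068 and 0.068 m and y of block1 in the frame of tray between -0.048 and 0.048 m and z of block1 in the frame of tray between -0.005 and 0.04 m and x of block2 in the frame of tray between -0.068 and 0.068 m and y of block2 in the frame of tray between -0.048 and 0.048 m and z of block2 in the frame of tray between -0.005 and 0.04 m and x of block3 in the frame of tray between -0.068 and 0.068 m and y of block3 in the frame of tray between -0.048 and 0.048 m and z of block3 in the frame of tray between -0.005 and 0.04 m and x of block4 in the frame of tray between -0.068 and 0.068 m and y of block4 in the frame of tray between -0.048 and 0.048 m and z of block4 in the frame of tray between -0.005 and 0.04 m), for 0.1 s.
3. the pot stands upright again (value of joint round_pot below 0.1 rad), for 0.2 s.
At the end, for the whole second after the job is handed in: The round pot is upright (within 0.1 rad), all five blocks lie at rest inside the tray, the tray stands flat on the bench (within 6 mm and 0.05 rad) at rest, the square pot is upright (within 0.1 rad) with both slugs still in it (value of joint each of round_pot, square_pot below 0.1 rad and height (world z) of tray below 0.006 m and angle between tray's own z axis and vertical below 0.05 rad and linear speed of each of tray, block0, block1, block2, block3, block4 below 0.02 m/s and distance between each of slug0, slug1 and square_stand below 0.125 m and x of block0 in the frame of tray between -0.068 and 0.068 m and y of block0 in the frame of tray between -0.048 and 0.048 m and z of block0 in the frame of tray between -0.005 and 0.04 m and x of block1 in the frame of tray between -0.068 and 0.068 m and y of block1 in the frame of tray between -0.048 and 0.048 m and z of block1 in the frame of tray between -0.005 and 0.04 m and x of block2 in the frame of tray between -0.068 and 0.068 m and y of block2 in the frame of tray between -0.048 and 0.048 m and z of block2 in the frame of tray between -0.005 and 0.04 m and x of block3 in the frame of tray between -0.068 and 0.068 m and y of block3 in the frame of tray between -0.048 and 0.048 m and z of block3 in the frame of tray between -0.005 and 0.04 m and x of block4 in the frame of tray between -0.068 and 0.068 m and y of block4 in the frame of tray between -0.048 and 0.048 m and z of block4 in the frame of tray between -0.005 and 0.04 m); the robot touches nothing.
It fails at once if the square pot is tipped (over 0.2 rad) (value of joint square_pot above 0.2 rad).
It fails at once if a bystander is shifted by more than 30 mm or knocked over (distance of any of roll, bottle, jar, gauge, driver from where it was at the start of the episode above 0.03 m or angle between any of roll, bottle, jar, gauge's own z axis and vertical above 0.5 rad).
It also fails if it takes over 72 s, if anything falls off the work surface, if the arm or the gripper's body presses on something with over 40 N, if the wrist force passes 120 N, or if a joint passes its speed limit or range.

## Working session

There is one attempt and no reset: what is moved stays moved. The work goes in short steps, Python scripts to look and compute and a shell command to move; the robot and the scene stay as the last step left them, time stands still between calls to the robot, and variables do not carry over. Pictures are saved under pics/ and viewed, at most 10 in all, crops included, and the job is handed in when it is done.

```bash
mkdir -p pics; ls; cat > h.py <<'E'
import numpy as np, cv2
from plant import ctrl, optics, sign_off
def cam(n): return optics.read_camera(n)
def ray(c,u,v,z):
    p=cv2.undistortPoints(np.array([[[u,v]]],float),c["K"],np.array(c["D"]))[0,0]
    R=np.array(c["R"]);t=np.array(c["t"]);o=-R.T@t;d=R.T@np.array([p[0],p[1],1])
    return o+d*(z-o[2])/d[2]
def proj(c,X):
    r,_=cv2.Rodrigues(np.array(c["R"]));return cv2.projectPoints(np.array(X,float).reshape(-1,3),r,np.array(c["t"]),c["K"],np.array(c["D"]))[0][:,0]
E
python3 - <<'E'
from h import *
for n in("scene","top"):
    c=cam(n);cv2.imwrite(f"pics/{n}0.png",c["color"]);print(n,-np.array(c["R"]).T@c["t"],np.array(c["R"])[2])
s=ctrl.get_state();print(s)
E
```

```text
pics
scene [0.98140469 0.26596013 1.06007281] [-0.44778992 -0.24221313 -0.86070726]
top [ 3.77455403e-01 -8.39880665e-04  1.34678030e+00] [ 0.07201805  0.01421805 -0.99730198]
{'time': 0.1, 'qpos': array([ 1.07202240e+00,  2.87106161e-01,  1.57806493e+00,  1.42361797e-05,
        1.27861092e+00, -1.50038259e-01]), 'dq': array([ 0.00103646, -0.00160244, -0.00391471,  0.00126975, -0.00142341,
       -0.00117869]), 'joint_efforts': array([-1.31637039e-04, -4.07291257e+01, -2.93705070e+01, -2.04598273e-04,
        3.30904986e-03,  1.78146564e-06]), 'eef_pos': array([0.23031676, 0.63376516, 0.19664761]), 'tcp_rot': array([ 1.73487515e-01,  9.84835460e-01, -1.03540766e-03, -3.55382811e-04]), 'contact_force': array([-0.10898523,  0.69548873, -0.4823369 ]), 'wrist_torque': array([0.01474144, 0.01226481, 0.00062792]), 'finger_force': 0.0, 'opening': 0.9965531370707879}
```

View pics/scene0.png

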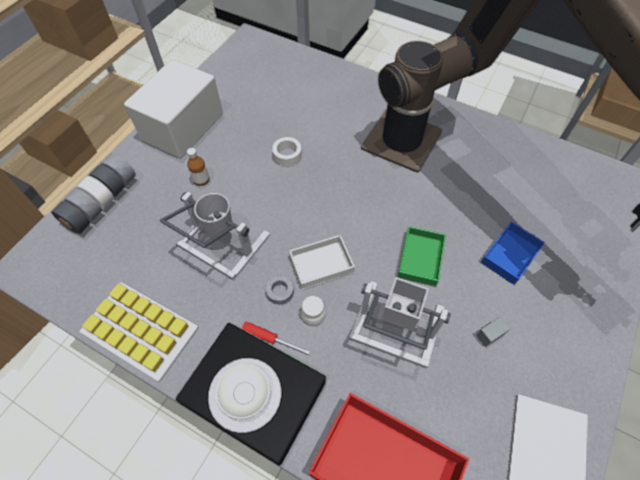

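View pics/top0.png

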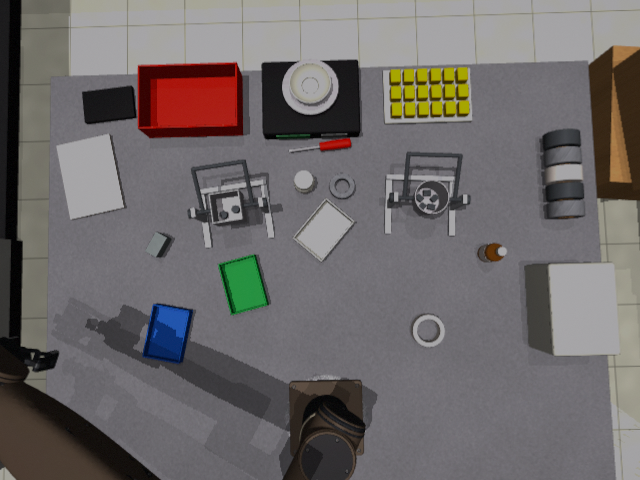

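Scene: the white tray is at top pixel (324,230). It could be confused with the green tray (244,284), the blue tray (167,333), the white board (90,176) and the white rack of yellow cubes (428,95). The round hopper is at (431,197), with slugs in the square one at (229,208). I'll check the choice in one close crop.

```bash
python3 - <<'E'
from h import *
c=cam("top");im=c["color"][140:270,280:480]
cv2.imwrite("pics/crop1.png",cv2.resize(im,None,fx=4,fy=4,interpolation=cv2.INTER_CUBIC))
E
```

```text
(no output)
```

View pics/crop1.png

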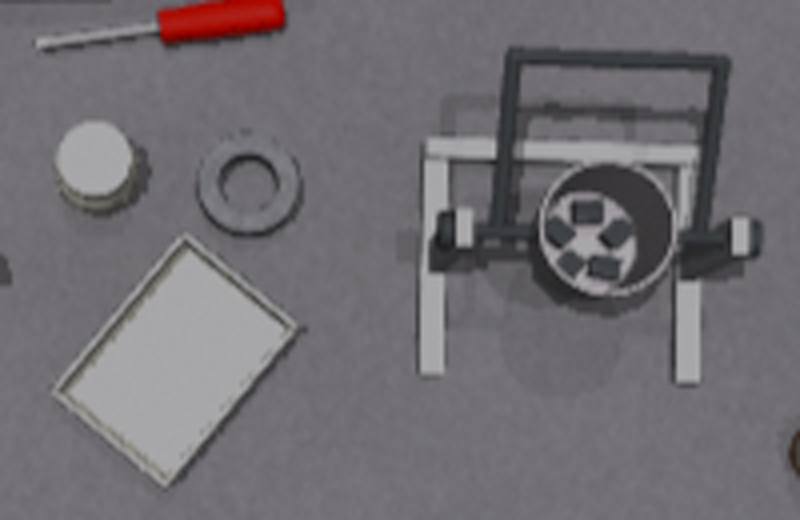

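The crop confirms it. The white tray's rim corners are at (185,237), (300,326), (167,487) and (55,392), and five blocks sit in the round pot. The rail front ends are at (431,374) and (687,382), and the bar runs (515,55) to (728,62).

```bash
cat > m.py <<'E'
from h import *
from scipy.spatial.transform import Rotation as R
c=cam("top")
g=lambda u,v,z:ray(c,280+(u-1.5)/4,140+(v-1.5)/4,z)[:2]
T=[g(*p,.035) for p in[(185,237),(300,326),(167,487),(55,392)]]
print("tray",np.mean(T,0),[np.round(np.linalg.norm(T[i]-T[i-1]),3) for i in range(4)])
d=T[1]-T[2]+T[0]-T[3];print("tray long dir deg",np.degrees(np.arctan2(d[1],d[0])))
a,b=g(431,374,.012),g(687,382,.012);w=a-b
print("rail ends",a,b,np.linalg.norm(w));y=w/np.linalg.norm(w);x=np.array([y[1],-y[0]])
print("stand x axis deg",np.degrees(np.arctan2(x[1],x[0])),"origin",(a+b)/2+.08*x)
e,f=g(515,57,.176),g(728,64,.176);print("bar",e,f,np.linalg.norm(e-f),"origin from bar",(e+f)/2-.098*x)
s=ctrl.get_state();print(R.from_quat(s["tcp_rot"]).as_matrix().round(3))
E
python3 m.py
```

```text
tray [ 0.4938145  -0.00446241] [np.float64(0.135), np.float64(0.097), np.float64(0.138), np.float64(0.097)]
tray long dir deg -41.13369072635997
rail ends [ 0.48213015 -0.17527598] [ 0.47233514 -0.34646254] 0.17146655622076676
stand x axis deg -3.2747973214990163 origin [ 0.55710201 -0.26543925]
bar [ 0.65761846 -0.21040145] [ 0.64978232 -0.33659389] 0.1264355119514954 origin from bar [ 0.55586042 -0.26789943]
[[-0.94   0.342 -0.001]
 [ 0.342  0.94  -0.001]
 [ 0.    -0.002 -1.   ]]
```

```bash
cat > d.py <<'E'
# usage: d.py X Y Z YAWdeg(of tool y) -> remaining shift in tool axes (mm) and rz (deg)
import sys
from h import *
from scipy.spatial.transform import Rotation as R
s=ctrl.get_state();M=R.from_quat(s["tcp_rot"]).as_matrix()
X=np.array(list(map(float,sys.argv[1:4])))
yaw=np.degrees(np.arctan2(M[1,1],M[0,1]))
print("t",round(s["time"],2),"pos",s["eef_pos"].round(4),"yaw",yaw.round(1),"zdir",M[:,2].round(3),"q",s["qpos"].round(2),"F",s["contact_force"].round(1),"open",round(s["opening"],2),round(s["finger_force"],1))
print("shift mm",(M.T@(X-s["eef_pos"])*1e3).round(1),"rz",round((yaw-float(sys.argv[4])+180)%360-180,1))
t=np.radians(float(sys.argv[4]));M2=np.array([[-np.sin(t),np.cos(t),0],[np.cos(t),np.sin(t),0],[0,0,-1]])
print("shift after turning",(M2.T@(X-s["eef_pos"])*1e3).round(1))
E
python3 -m creep '[{"x":-26,"y":-30},{"x":-26,"y":-30},{"x":-26,"y":-30},{"x":-26,"y":-30},{"x":-26,"y":-30},{"x":-26,"y":-30},{"x":-26,"y":-30},{"x":-26,"y":-30},{"x":-26,"y":-30},{"rz":7}]' && python3 -m creep '[{"rz":7},{"rz":7},{"rz":7},{"rz":7},{"rz":7},{"rz":7},{"rz":7},{"rz":7},{"rz":7},{"rz":7}]' && python3 -m creep '[{"rz":7},{"rz":7},{"rz":7},{"rz":7},{"rz":6},{},{},{},{},{"grip":0.6}]' 
python3 d.py 0.4426 0.0402 0.15 -41
```

```text
t 0.2 pos [0.2304 0.6339 0.197 ] yaw 70.0 zdir [-0.001 -0.001 -1.   ] q [ 1.07  0.29  1.58 -0.    1.28 -0.15] F [ 0.1 -0.9 -0.4] open 1.0 0.0
shift mm [-402.3 -485.4   47.7] rz 111.0
shift after turning [-308.9  549.6   47. ]$[0]: bad value
```

```bash
python3 -m creep '[{"x":-26,"y":-30,"z":0,"rx":0,"ry":0,"rz":0,"grip":1},{"x":-26,"y":-30,"z":0,"rx":0,"ry":0,"rz":0,"grip":1},{"x":-26,"y":-30,"z":0,"rx":0,"ry":0,"rz":0,"grip":1},{"x":-26,"y":-30,"z":0,"rx":0,"ry":0,"rz":0,"grip":1},{"x":-26,"y":-30,"z":0,"rx":0,"ry":0,"rz":0,"grip":1},{"x":-26,"y":-30,"z":0,"rx":0,"ry":0,"rz":0,"grip":1},{"x":-26,"y":-30,"z":0,"rx":0,"ry":0,"rz":0,"grip":1},{"x":-26,"y":-30,"z":0,"rx":0,"ry":0,"rz":0,"grip":1},{"x":-26,"y":-30,"z":0,"rx":0,"ry":0,"rz":0,"grip":1},{"x":0,"y":0,"z":0,"rx":0,"ry":0,"rz":7,"grip":1}]'; python3 d.py 0.4426 0.0402 0.15 -41
```

```text
time: 1.03
eef_pos: [0.3602, 0.2956, 0.1978]
tcp_rot: [0.236, 0.972, -0.001, 0.001]
contact_force: [-1.0, -0.1, 0.1]
opening: 1.003
finger_force: 0.0
t 1.03 pos [0.3602 0.2956 0.1978] yaw 62.7 zdir [ 0.001 -0.002 -1.   ] q [ 0.47 -0.19  2.07 -0.    1.26 -0.62] F [-1.  -0.1  0.1] open 1.0 0.0
shift mm [-190.4 -189.    48.5] rz 103.7
shift after turning [-138.7  229.8   47.8]
```

```bash
python3 -m creep '[{"x":0,"y":0,"z":0,"rx":0,"ry":0,"rz":7,"grip":1},{"x":0,"y":0,"z":0,"rx":0,"ry":0,"rz":7,"grip":1},{"x":0,"y":0,"z":0,"rx":0,"ry":0,"rz":7,"grip":1},{"x":0,"y":0,"z":0,"rx":0,"ry":0,"rz":7,"grip":1},{"x":0,"y":0,"z":0,"rx":0,"ry":0,"rz":7,"grip":1},{"x":0,"y":0,"z":0,"rx":0,"ry":0,"rz":7,"grip":1},{"x":0,"y":0,"z":0,"rx":0,"ry":0,"rz":7,"grip":1},{"x":0,"y":0,"z":0,"rx":0,"ry":0,"rz":7,"grip":1},{"x":0,"y":0,"z":0,"rx":0,"ry":0,"rz":7,"grip":1},{"x":0,"y":0,"z":0,"rx":0,"ry":0,"rz":7,"grip":1}]' >/dev/null; python3 -m creep '[{"x":0,"y":0,"z":0,"rx":0,"ry":0,"rz":7,"grip":1},{"x":0,"y":0,"z":0,"rx":0,"ry":0,"rz":7,"grip":1},{"x":0,"y":0,"z":0,"rx":0,"ry":0,"rz":7,"grip":1},{"x":0,"y":0,"z":0,"rx":0,"ry":0,"rz":7,"grip":1},{"x":0,"y":0,"z":0,"rx":0,"ry":0,"rz":6,"grip":1},{"x":-28,"y":46,"z":0,"rx":0,"ry":0,"rz":0,"grip":1},{"x":-20,"y":33,"z":0,"rx":0,"ry":0,"rz":0,"grip":0.6},{"x":-20,"y":33,"z":0,"rx":0,"ry":0,"rz":0,"grip":0.6},{"x":-20,"y":33,"z":0,"rx":0,"ry":0,"rz":0,"grip":0.6},{"x":-20,"y":33,"z":0,"rx":0,"ry":0,"rz":0,"grip":0.6}]' ; python3 d.py 0.4426 0.0402 0.10 -41
```

```text
time: 2.7
eef_pos: [0.4181, 0.1124, 0.198]
tcp_rot: [0.91, 0.415, 0.0, 0.0]
contact_force: [0.1, -0.1, -0.4]
opening: 0.602
finger_force: 0.0
t 2.7 pos [0.4181 0.1124 0.198 ] yaw -40.9 zdir [ 0.001  0.    -1.   ] q [ 0.03 -0.28  2.14  0.    1.28  0.74] F [ 0.1 -0.1 -0.4] open 0.6 0.0
shift mm [-38.6  65.8  98. ] rz 0.1
shift after turning [-38.5  65.8  98. ]
```

```bash
python3 -m creep '[{"x":-19,"y":33,"z":0,"rx":0,"ry":0,"rz":0,"grip":0.6},{"x":-19.5,"y":33,"z":0,"rx":0,"ry":0,"rz":0,"grip":0.6},{"x":0,"y":0,"z":30,"rx":0,"ry":0,"rz":0,"grip":0.6},{"x":0,"y":0,"z":35,"rx":0,"ry":0,"rz":0,"grip":0.6},{"x":0,"y":0,"z":35,"rx":0,"ry":0,"rz":0,"grip":0.6},{"x":0,"y":0,"z":25,"rx":0,"ry":0,"rz":0,"grip":0.6},{"x":0,"y":0,"z":15,"rx":0,"ry":0,"rz":0,"grip":0.6},{"x":0,"y":0,"z":0,"rx":0,"ry":0,"rz":0,"grip":0.6},{"x":0,"y":0,"z":0,"rx":0,"ry":0,"rz":0,"grip":0.6},{"x":0,"y":0,"z":0,"rx":0,"ry":0,"rz":0,"grip":0.6}]' >/dev/null; python3 d.py 0.4426 0.0402 0.01 -41; python3 - <<'E'
from h import *
a,b=cam("scene"),cam("top")
A=cv2.resize(a["color"][180:330,240:440],(800,600));B=cv2.resize(b["color"][180:290,260:407],(400,300))
A=cv2.resize(A,(400,300));cv2.imwrite("pics/g1.png",cv2.resize(np.hstack([A,B]),None,fx=1,fy=1))
E
```

```text
t 3.53 pos [0.4438 0.0415 0.0593] yaw -41.0 zdir [ 0.002 -0.    -1.   ] q [-0.14 -0.06  2.23 -0.    0.97  0.58] F [ 0.8 -0.4 -0.9] open 0.6 0.0
shift mm [-1.9 -0.1 49.3] rz 0.0
shift after turning [-1.8 -0.  49.3]
```

View pics/g1.png

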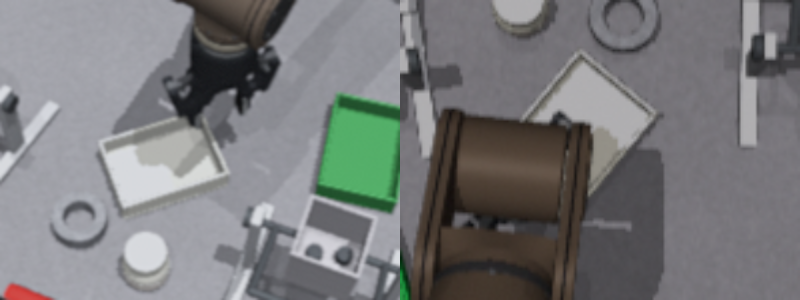

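The fingers straddle the tray's near end wall at (195,120) in the left half. I'll lower and grip.

```bash
python3 -m creep '[{"x":-2,"y":0,"z":20,"rx":0,"ry":0,"rz":0,"grip":0.6},{"x":0,"y":0,"z":20,"rx":0,"ry":0,"rz":0,"grip":0.6},{"x":0,"y":0,"z":8,"rx":0,"ry":0,"rz":0,"grip":0.6},{"x":0,"y":0,"z":0,"rx":0,"ry":0,"rz":0,"grip":0.6},{"x":0,"y":0,"z":0,"rx":0,"ry":0,"rz":0,"grip":0},{"x":0,"y":0,"z":0,"rx":0,"ry":0,"rz":0,"grip":0},{"x":0,"y":0,"z":0,"rx":0,"ry":0,"rz":0,"grip":0},{"x":0,"y":0,"z":0,"rx":0,"ry":0,"rz":0,"grip":0},{"x":0,"y":0,"z":0,"rx":0,"ry":0,"rz":0,"grip":0},{"x":0,"y":0,"z":0,"rx":0,"ry":0,"rz":0,"grip":0}]' 60 >/dev/null; python3 d.py 0.4426 0.0402 0.01 -41
```

```text
t 4.47 pos [0.4417 0.0401 0.0104] yaw -41.0 zdir [ 0.001 -0.    -1.   ] q [-0.14  0.03  2.26  0.    0.86  0.58] F [-0.1  0.  -0.6] open -0.0 0.0
shift mm [0.6 0.6 0.4] rz 0.0
shift after turning [0.7 0.6 0.4]
```

The gripper is fully shut with no force, so it missed the wall. I'll look.

```bash
python3 - <<'E'
from h import *
a=cam("scene");print(ctrl.get_state()["opening"],proj(a,[ctrl.get_state()["eef_pos"]]))
cv2.imwrite("pics/g2.png",cv2.resize(a["color"][210:300,280:380],(800,600) ,interpolation=cv2.INTER_CUBIC))
E
```

```text
-0.002671756317466604 [[346.54563605 253.70136324]]
```

View pics/g2.png

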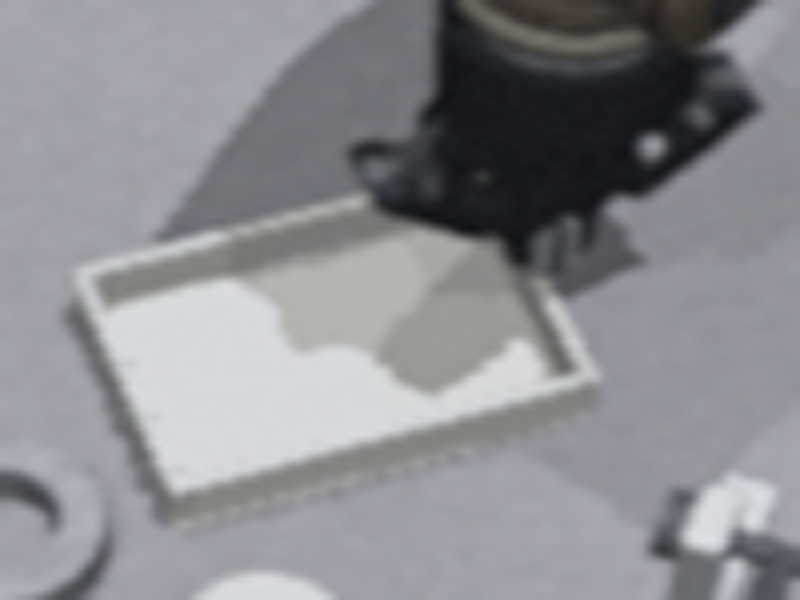

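The shut fingers seem to stand just outside the near wall, at crop (560,240). The rim corners are at (600,378), (172,497) and (80,275). I'll measure the tray again.

```bash
python3 - <<'E'
from h import *
a=cam("scene");
g=lambda u,v,z=.035:ray(a,280+u/8-.5,210+v/6.667-.5,z)[:2]
p,q,r=g(600,378),g(172,497),g(80,275);c=(p+r)/2;d=p-q+0
print(p,q,r,"centre",c,np.linalg.norm(p-q),np.linalg.norm(q-r),"near dir",np.degrees(np.arctan2(*(q-p)[::-1])))
u=(q-p)/np.linalg.norm(q-p);e=ctrl.get_state()["eef_pos"][:2];v=np.array([u[1],-u[0]])
print("TCP in tray: along",(e-c)@u,"across",(e-c)@v)
E
```

```text
[0.47632521 0.07910671] [ 0.5829184  -0.01276159] [ 0.51670077 -0.0851121 ] centre [ 0.49651299 -0.00300269] 0.14071919942834066 0.0980783867243121 near dir -40.756704417422625
TCP in tray: along -0.06983882583690149 across 0.0032627925095446114
```

The geometry says the wall must lie between the pads, since shut fingers standing outside would be about 15 mm away. A small test lift will settle it.

```bash
python3 -m creep '[{"x":0,"y":0,"z":0,"rx":0,"ry":0,"rz":0,"grip":0},{"x":0,"y":0,"z":0,"rx":0,"ry":0,"rz":0,"grip":0},{"x":0,"y":0,"z":0,"rx":0,"ry":0,"rz":0,"grip":0},{"x":0,"y":0,"z":-5,"rx":0,"ry":0,"rz":0,"grip":0},{"x":0,"y":0,"z":-5,"rx":0,"ry":0,"rz":0,"grip":0},{"x":0,"y":0,"z":-5,"rx":0,"ry":0,"rz":0,"grip":0},{"x":0,"y":0,"z":-5,"rx":0,"ry":0,"rz":0,"grip":0},{"x":0,"y":0,"z":0,"rx":0,"ry":0,"rz":0,"grip":0},{"x":0,"y":0,"z":0,"rx":0,"ry":0,"rz":0,"grip":0},{"x":0,"y":0,"z":0,"rx":0,"ry":0,"rz":0,"grip":0}]' 60; python3 - <<'E'
from h import *
a=cam("scene")
cv2.imwrite("pics/g3.png",cv2.resize(a["color"][210:300,280:380],(800,600) ,interpolation=cv2.INTER_CUBIC))
E
```

```text
time: 5.4
eef_pos: [0.4413, 0.0401, 0.03]
tcp_rot: [0.91, 0.415, 0.0, 0.0]
contact_force: [-0.0, -0.1, -0.5]
opening: -0.0
finger_force: 0.0
```

View pics/g3.png

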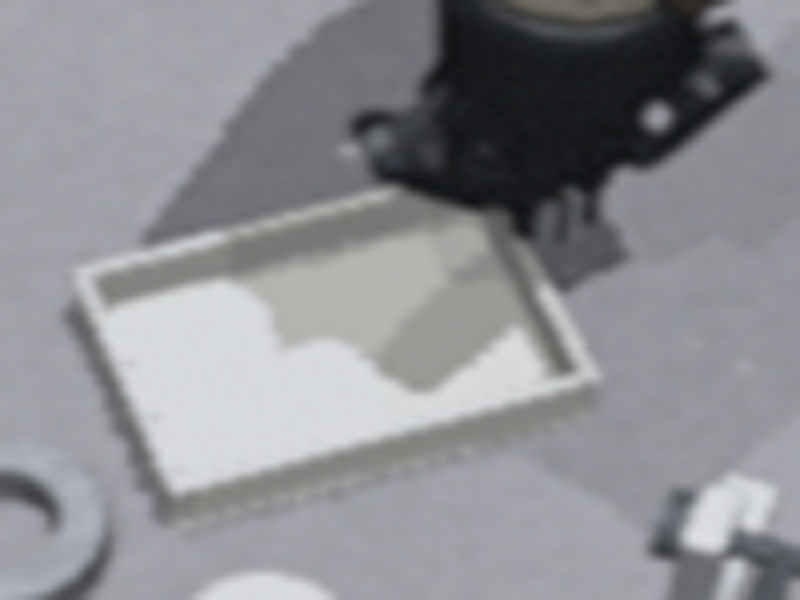

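The tray did not lift, and the fingers appear outside the wall. I'll raise clear and compare the seen tip with the reported TCP.

```bash
python3 -m creep '[{"x":0,"y":0,"z":-20,"rx":0,"ry":0,"rz":0,"grip":0},{"x":0,"y":0,"z":-20,"rx":0,"ry":0,"rz":0,"grip":0},{"x":0,"y":0,"z":-20,"rx":0,"ry":0,"rz":0,"grip":0},{"x":0,"y":0,"z":0,"rx":0,"ry":0,"rz":0,"grip":0},{"x":0,"y":0,"z":0,"rx":0,"ry":0,"rz":0,"grip":0.5},{"x":0,"y":0,"z":0,"rx":0,"ry":0,"rz":0,"grip":0.5},{"x":0,"y":0,"z":0,"rx":0,"ry":0,"rz":0,"grip":0.5},{"x":0,"y":0,"z":0,"rx":0,"ry":0,"rz":0,"grip":0.5},{"x":0,"y":0,"z":0,"rx":0,"ry":0,"rz":0,"grip":0.5},{"x":0,"y":0,"z":0,"rx":0,"ry":0,"rz":0,"grip":0.5}]'; python3 - <<'E'
from h import *
from scipy.spatial.transform import Rotation as R
a=cam("scene");s=ctrl.get_state();M=R.from_quat(s["tcp_rot"]).as_matrix()
im=cv2.resize(a["color"][180:300,270:430],None,fx=5,fy=5,interpolation=cv2.INTER_CUBIC)
pts=[s["eef_pos"]+M[:,1]*k for k in(0,.021,-.021)]+[s["eef_pos"]-M[:,2]*.073]
for p,col in zip(proj(a,pts),[(0,0,255),(255,0,0),(0,255,0),(0,255,255)]):
    cv2.circle(im,tuple(int(v) for v in ((p-[270,180]+.5)*5)),4,col,-1)
cv2.imwrite("pics/g4.png",im)
E
```

```text
time: 6.28
eef_pos: [0.4409, 0.0402, 0.0892]
tcp_rot: [0.91, 0.415, -0.001, -0.0]
contact_force: [0.5, -0.5, -0.3]
opening: 0.5
finger_force: 0.0
```

View pics/g4.png

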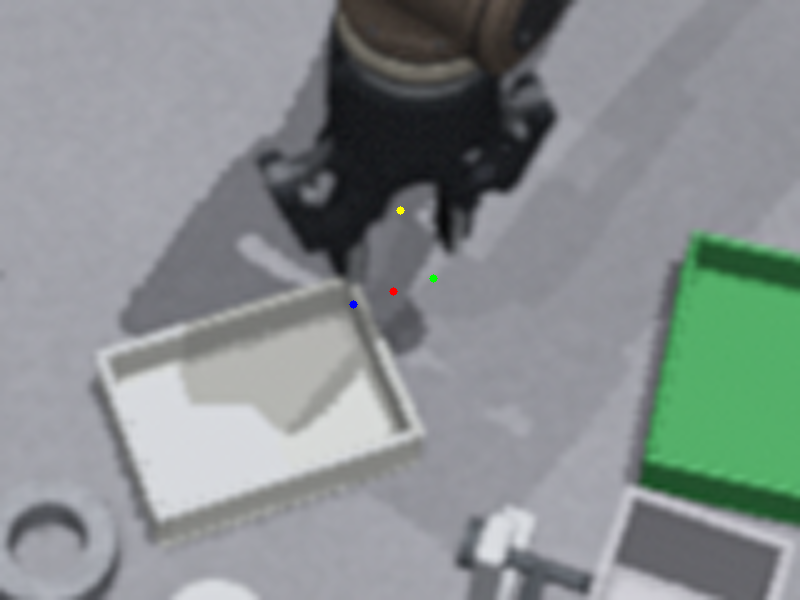

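The tips appear at about (350,275) and (455,250), roughly 6 px above the prediction. That means the fingers sit about 20–25 mm higher than reported and closed just above the rim. I'll go down in small steps and watch the force.

```bash
python3 -m creep '[{"x":0,"y":0,"z":25,"rx":0,"ry":0,"rz":0,"grip":0.5},{"x":0,"y":0,"z":25,"rx":0,"ry":0,"rz":0,"grip":0.5},{"x":0,"y":0,"z":20,"rx":0,"ry":0,"rz":0,"grip":0.5},{"x":0,"y":0,"z":8,"rx":0,"ry":0,"rz":0,"grip":0.5},{"x":0,"y":0,"z":1.5,"rx":0,"ry":0,"rz":0,"grip":0.5},{"x":0,"y":0,"z":1.5,"rx":0,"ry":0,"rz":0,"grip":0.5},{"x":0,"y":0,"z":0,"rx":0,"ry":0,"rz":0,"grip":0.5},{"x":0,"y":0,"z":0,"rx":0,"ry":0,"rz":0,"grip":0.5},{"x":0,"y":0,"z":0,"rx":0,"ry":0,"rz":0,"grip":0.5},{"x":0,"y":0,"z":0,"rx":0,"ry":0,"rz":0,"grip":0.5}]';python3 -m creep '[{"x":0,"y":0,"z":1,"rx":0,"ry":0,"rz":0,"grip":0.5},{"x":0,"y":0,"z":1,"rx":0,"ry":0,"rz":0,"grip":0.5},{"x":0,"y":0,"z":1,"rx":0,"ry":0,"rz":0,"grip":0.5},{"x":0,"y":0,"z":1,"rx":0,"ry":0,"rz":0,"grip":0.5},{"x":0,"y":0,"z":0,"rx":0,"ry":0,"rz":0,"grip":0.5},{"x":0,"y":0,"z":0,"rx":0,"ry":0,"rz":0,"grip":0.5},{"x":0,"y":0,"z":0,"rx":0,"ry":0,"rz":0,"grip":0.5},{"x":0,"y":0,"z":0,"rx":0,"ry":0,"rz":0,"grip":0.5},{"x":0,"y":0,"z":0,"rx":0,"ry":0,"rz":0,"grip":0.5},{"x":0,"y":0,"z":0,"rx":0,"ry":0,"rz":0,"grip":0.5}]'
```

```text
time: 7.17
eef_pos: [0.4422, 0.04, 0.0099]
tcp_rot: [0.91, 0.415, 0.001, 0.001]
contact_force: [0.2, -0.2, -0.2]
opening: 0.502
finger_force: 0.0
time: 8.0
eef_pos: [0.4414, 0.0401, 0.005]
tcp_rot: [0.91, 0.415, 0.0, 0.0]
contact_force: [-0.1, 0.0, -0.2]
opening: 0.498
finger_force: 0.0
```

```bash
python3 -m creep '[{"x":0,"y":0,"z":1,"rx":0,"ry":0,"rz":0,"grip":0.5},{"x":0,"y":0,"z":1,"rx":0,"ry":0,"rz":0,"grip":0.5},{"x":0,"y":0,"z":1,"rx":0,"ry":0,"rz":0,"grip":0.5},{"x":0,"y":0,"z":1,"rx":0,"ry":0,"rz":0,"grip":0.5},{"x":0,"y":0,"z":1,"rx":0,"ry":0,"rz":0,"grip":0.5},{"x":0,"y":0,"z":0,"rx":0,"ry":0,"rz":0,"grip":0.5},{"x":0,"y":0,"z":0,"rx":0,"ry":0,"rz":0,"grip":0.5},{"x":0,"y":0,"z":0,"rx":0,"ry":0,"rz":0,"grip":0.5},{"x":0,"y":0,"z":0,"rx":0,"ry":0,"rz":0,"grip":0.5},{"x":0,"y":0,"z":0,"rx":0,"ry":0,"rz":0,"grip":0.5}]'; python3 d.py 0.4426 0.0402 0.0 -41
python3 - <<'E'
from h import *
a=cam("scene");s=ctrl.get_state()
from scipy.spatial.transform import Rotation as R
M=R.from_quat(s["tcp_rot"]).as_matrix()
im=cv2.resize(a["color"][200:300,290:420],None,fx=6,fy=6,interpolation=cv2.INTER_CUBIC)
for k,col in((.021,(255,0,0)),(-.021,(0,255,0))):
    p=proj(a,[s["eef_pos"]+M[:,1]*k])[0];cv2.circle(im,tuple(int(v) for v in ((p-[290,200]+.5)*6)),3,col,-1)
cv2.imwrite("pics/g5.png",im)
E
```

```text
time: 8.83
eef_pos: [0.4415, 0.0401, 0.0]
tcp_rot: [0.91, 0.415, 0.0, 0.0]
contact_force: [0.3, -0.2, -0.4]
opening: 0.501
finger_force: 0.0
t 8.83 pos [0.4415 0.0401 0.    ] yaw -41.0 zdir [ 0. -0. -1.] q [-0.14  0.05  2.26  0.    0.83  0.58] F [ 0.3 -0.2 -0.4] open 0.5 0.0
shift mm [0.8 0.8 0. ] rz 0.0
shift after turning [0.8 0.8 0. ]
```

View pics/g5.png

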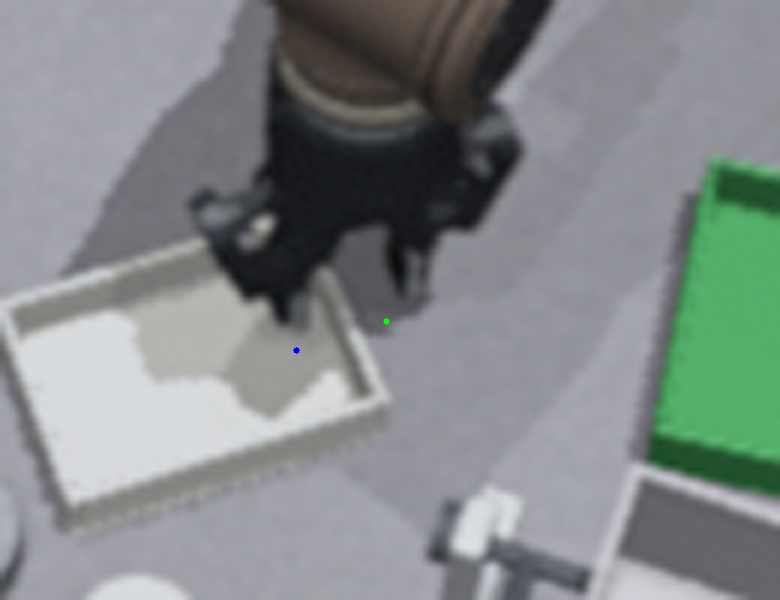

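The fingers straddle the near wall, with tips at (285,320) and (415,295), still about 20 mm above the floor. I'll lower 8 mm more and grip.

```bash
python3 -m creep '[{"x":0,"y":0,"z":1,"rx":0,"ry":0,"rz":0,"grip":0.5},{"x":0,"y":0,"z":1,"rx":0,"ry":0,"rz":0,"grip":0.5},{"x":0,"y":0,"z":1,"rx":0,"ry":0,"rz":0,"grip":0.5},{"x":0,"y":0,"z":1,"rx":0,"ry":0,"rz":0,"grip":0.5},{"x":0,"y":0,"z":1,"rx":0,"ry":0,"rz":0,"grip":0.5},{"x":0,"y":0,"z":1,"rx":0,"ry":0,"rz":0,"grip":0.5},{"x":0,"y":0,"z":1,"rx":0,"ry":0,"rz":0,"grip":0.5},{"x":0,"y":0,"z":1,"rx":0,"ry":0,"rz":0,"grip":0.5},{"x":0,"y":0,"z":0,"rx":0,"ry":0,"rz":0,"grip":0.5},{"x":0,"y":0,"z":0,"rx":0,"ry":0,"rz":0,"grip":0.5}]';python3 -m creep '[{"x":0,"y":0,"z":0,"rx":0,"ry":0,"rz":0,"grip":0},{"x":0,"y":0,"z":0,"rx":0,"ry":0,"rz":0,"grip":0},{"x":0,"y":0,"z":0,"rx":0,"ry":0,"rz":0,"grip":0},{"x":0,"y":0,"z":0,"rx":0,"ry":0,"rz":0,"grip":0},{"x":0,"y":0,"z":0,"rx":0,"ry":0,"rz":0,"grip":0},{"x":0,"y":0,"z":0,"rx":0,"ry":0,"rz":0,"grip":0},{"x":0,"y":0,"z":0,"rx":0,"ry":0,"rz":0,"grip":0},{"x":0,"y":0,"z":0,"rx":0,"ry":0,"rz":0,"grip":0},{"x":0,"y":0,"z":0,"rx":0,"ry":0,"rz":0,"grip":0},{"x":0,"y":0,"z":0,"rx":0,"ry":0,"rz":0,"grip":0}]' 60
```

```text
time: 9.72
eef_pos: [0.4413, 0.0401, -0.0082]
tcp_rot: [0.91, 0.415, -0.0, -0.0]
contact_force: [0.5, -0.8, -0.5]
opening: 0.499
finger_force: 0.0
time: 10.55
eef_pos: [0.4417, 0.0401, -0.0078]
tcp_rot: [0.91, 0.415, 0.0, 0.0]
contact_force: [-2.2, 0.3, 4.9]
opening: 0.023
finger_force: 60.2
```

Gripped: opening 0.023, 60 N. Next: lift 40 mm, move toward -y, and turn to the stand's yaw.

```bash
python3 -m creep '[{"x":0,"y":0,"z":-10,"rx":0,"ry":0,"rz":0,"grip":0},{"x":0,"y":0,"z":-15,"rx":0,"ry":0,"rz":0,"grip":0},{"x":0,"y":0,"z":-15,"rx":0,"ry":0,"rz":0,"grip":0},{"x":-15,"y":10,"z":0,"rx":0,"ry":0,"rz":0,"grip":0},{"x":-21,"y":15,"z":0,"rx":0,"ry":0,"rz":0,"grip":0},{"x":-21,"y":15,"z":0,"rx":0,"ry":0,"rz":0,"grip":0},{"x":-21,"y":15,"z":0,"rx":0,"ry":0,"rz":0,"grip":0},{"x":-21,"y":15,"z":0,"rx":0,"ry":0,"rz":0,"grip":0},{"x":0,"y":0,"z":0,"rx":0,"ry":0,"rz":-4,"grip":0},{"x":0,"y":0,"z":0,"rx":0,"ry":0,"rz":-6,"grip":0}]' >/dev/null;python3 -m creep '[{"x":0,"y":0,"z":0,"rx":0,"ry":0,"rz":-6,"grip":0},{"x":0,"y":0,"z":0,"rx":0,"ry":0,"rz":-6,"grip":0},{"x":0,"y":0,"z":0,"rx":0,"ry":0,"rz":-6,"grip":0},{"x":0,"y":0,"z":0,"rx":0,"ry":0,"rz":-6,"grip":0},{"x":0,"y":0,"z":0,"rx":0,"ry":0,"rz":-4,"grip":0},{"x":0,"y":0,"z":0,"rx":0,"ry":0,"rz":0,"grip":0},{"x":0,"y":0,"z":0,"rx":0,"ry":0,"rz":0,"grip":0},{"x":0,"y":0,"z":0,"rx":0,"ry":0,"rz":0,"grip":0},{"x":0,"y":0,"z":0,"rx":0,"ry":0,"rz":0,"grip":0},{"x":0,"y":0,"z":0,"rx":0,"ry":0,"rz":0,"grip":0}]' >/dev/null;  python3 d.py 0.372 -0.2562 0.012 -3.2
python3 - <<'E'
from h import *
b=cam("top")["color"];a=cam("scene")["color"]
A=a[170:330,200:400];cv2.imwrite("pics/g6.png",np.hstack([cv2.resize(A,(400,320)),cv2.resize(b[150:270,290:440],(400,320))]))
E
```

```text
t 12.22 pos [ 0.4292 -0.0805  0.0319] yaw -3.0 zdir [-0.  0. -1.] q [-0.42 -0.03  2.26 -0.    0.91 -0.37] F [ 0.2  0.5 -1.1] open 0.02 59.5
shift mm [-178.5  -47.9   19.9] rz 0.2
shift after turning [-178.6  -47.3   19.9]
```

View pics/g6.png

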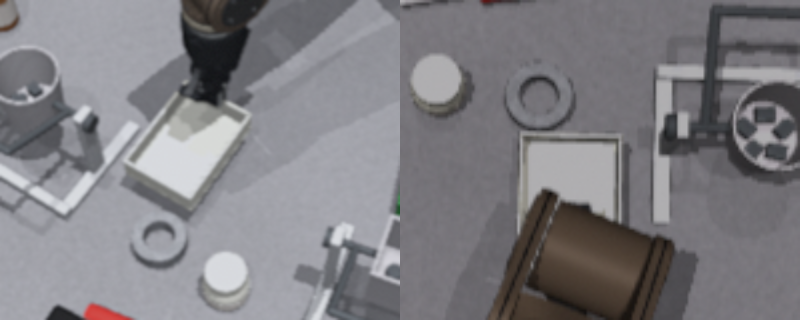

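The tray hangs level at the right half (570,185), clear of the roll at (540,95). Next: move in front of the stand, lower part way, and go in.

```bash
python3 -m creep '[{"x":-25,"y":-6,"z":0,"rx":0,"ry":0,"rz":0,"grip":0},{"x":-32,"y":-9,"z":0,"rx":0,"ry":0,"rz":0,"grip":0},{"x":-32,"y":-9,"z":0,"rx":0,"ry":0,"rz":0,"grip":0},{"x":-32,"y":-9,"z":0,"rx":0,"ry":0,"rz":0,"grip":0},{"x":-32,"y":-9,"z":0,"rx":0,"ry":0,"rz":0,"grip":0},{"x":-25,"y":-5,"z":0,"rx":0,"ry":0,"rz":0,"grip":0},{"x":0,"y":0,"z":10,"rx":0,"ry":0,"rz":0,"grip":0},{"x":0,"y":0,"z":8,"rx":0,"ry":0,"rz":0,"grip":0},{"x":0,"y":0,"z":0,"rx":0,"ry":0,"rz":0,"grip":0},{"x":0,"y":0,"z":0,"rx":0,"ry":0,"rz":0,"grip":0}]' >/dev/null;  python3 d.py 0.4547 -0.2608 -0.007 -3.2
```

```text
t 13.15 pos [ 0.3723 -0.2539  0.0126] yaw -2.9 zdir [-0.002  0.003 -1.   ] q [-0.82  0.04  2.24  0.    0.87 -0.77] F [ 0.  -0.4 -1.9] open 0.02 65.7
shift mm [-2.8 82.7 19.4] rz 0.3
shift after turning [-2.3 82.6 19.6]
```

```bash
python3 -m creep '[{"x":-2.5,"y":12,"z":0,"rx":0,"ry":0,"rz":0,"grip":0},{"x":0,"y":20,"z":0,"rx":0,"ry":0,"rz":0,"grip":0},{"x":0,"y":20,"z":0,"rx":0,"ry":0,"rz":0,"grip":0},{"x":0,"y":20,"z":0,"rx":0,"ry":0,"rz":0,"grip":0},{"x":0,"y":10.5,"z":0,"rx":0,"ry":0,"rz":0,"grip":0},{"x":0,"y":0,"z":6,"rx":0,"ry":0,"rz":0,"grip":0},{"x":0,"y":0,"z":6,"rx":0,"ry":0,"rz":0,"grip":0},{"x":0,"y":0,"z":5,"rx":0,"ry":0,"rz":0,"grip":0},{"x":0,"y":0,"z":2,"rx":0,"ry":0,"rz":0,"grip":0},{"x":0,"y":0,"z":0,"rx":0,"ry":0,"rz":0,"grip":0}]' >/dev/null;  python3 d.py 0.4547 -0.2608 -0.008 -3.2
```

```text
t 13.98 pos [ 0.4549 -0.262  -0.0057] yaw -3.0 zdir [-0.001  0.001 -1.   ] q [-0.72  0.23  2.07  0.    0.85 -0.66] F [ 0.2  0.1 -0.8] open 0.02 66.3
shift mm [ 1.2 -0.2  2.3] rz 0.2
shift after turning [ 1.2 -0.2  2.3]
```

```bash
python3 -m creep '[{"x":0,"y":0,"z":2.3,"rx":0,"ry":0,"rz":0,"grip":0},{"x":0,"y":0,"z":0,"rx":0,"ry":0,"rz":0,"grip":0},{"x":0,"y":0,"z":0,"rx":0,"ry":0,"rz":0,"grip":0.4},{"x":0,"y":0,"z":0,"rx":0,"ry":0,"rz":0,"grip":0.4},{"x":0,"y":0,"z":0,"rx":0,"ry":0,"rz":0,"grip":0.4},{"x":0,"y":0,"z":0,"rx":0,"ry":0,"rz":0,"grip":0.4},{"x":0,"y":0,"z":-15,"rx":0,"ry":0,"rz":0,"grip":0.4},{"x":0,"y":0,"z":-20,"rx":0,"ry":0,"rz":0,"grip":0.4},{"x":0,"y":0,"z":-20,"rx":0,"ry":0,"rz":0,"grip":0.4},{"x":0,"y":0,"z":0,"rx":0,"ry":0,"rz":0,"grip":0.4}]' >/dev/null; python3 -m creep '[{"x":0,"y":-30,"z":0,"rx":0,"ry":0,"rz":0,"grip":0},{"x":0,"y":-15,"z":-30,"rx":0,"ry":0,"rz":0,"grip":0},{"x":0,"y":0,"z":-40,"rx":0,"ry":0,"rz":0,"grip":0},{"x":0,"y":0,"z":-40,"rx":0,"ry":0,"rz":0,"grip":0},{"x":0,"y":0,"z":-40,"rx":0,"ry":0,"rz":0,"grip":0},{"x":0,"y":0,"z":-40,"rx":0,"ry":0,"rz":0,"grip":0},{"x":0,"y":0,"z":-40,"rx":0,"ry":0,"rz":0,"grip":0},{"x":0,"y":0,"z":0,"rx":0,"ry":0,"rz":0,"grip":0},{"x":0,"y":0,"z":0,"rx":0,"ry":0,"rz":0,"grip":0},{"x":0,"y":0,"z":0,"rx":0,"ry":0,"rz":0,"grip":0}]' >/dev/null
python3 d.py 0.71 -0.2757 0.26 -3.2
python3 - <<'E'
from h import *
b=cam("top")["color"];a=cam("scene")["color"]
cv2.imwrite("pics/g7.png",np.hstack([cv2.resize(a[160:290,150:280],(400,400)),cv2.resize(b[140:260,370:490],(400,400))]))
E
```

```text
t 15.65 pos [ 0.4106 -0.2604  0.2773] yaw -3.0 zdir [ 0.001 -0.    -1.   ] q [-0.77 -0.19  1.93  0.    1.4  -0.72] F [ 0.3  0.5 -0.4] open -0.0 0.0
shift mm [  0.3 299.8  17.5] rz 0.2
shift after turning [  1.4 299.8  17.3]
```

View pics/g7.png

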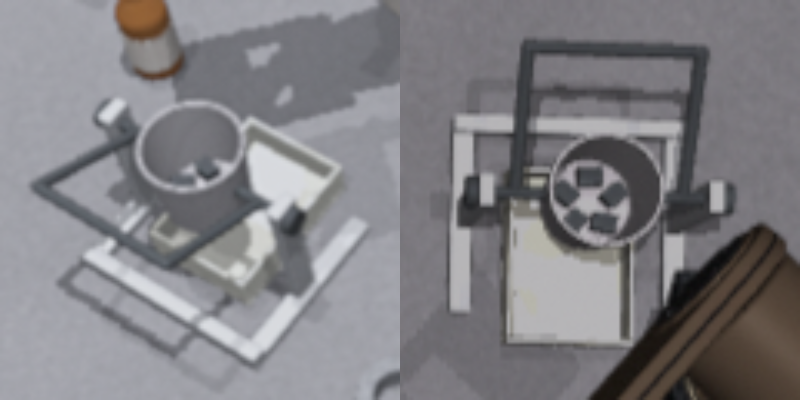

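The tray stands flat, centred between the rails (right half: x 505–630, rails 460–677) and under the pot. Next: bring the shut fingers over and down behind the bar.

```bash
python3 -m creep '[{"x":0,"y":25,"z":0,"rx":0,"ry":0,"rz":0,"grip":0},{"x":0,"y":38,"z":0,"rx":0,"ry":0,"rz":0,"grip":0},{"x":0,"y":38,"z":0,"rx":0,"ry":0,"rz":0,"grip":0},{"x":0,"y":38,"z":0,"rx":0,"ry":0,"rz":0,"grip":0},{"x":0,"y":38,"z":0,"rx":0,"ry":0,"rz":0,"grip":0},{"x":0,"y":38,"z":0,"rx":0,"ry":0,"rz":0,"grip":0},{"x":0,"y":38,"z":0,"rx":0,"ry":0,"rz":0,"grip":0},{"x":0,"y":38,"z":0,"rx":0,"ry":0,"rz":0,"grip":0},{"x":0,"y":0,"z":0,"rx":0,"ry":0,"rz":0,"grip":0},{"x":0,"y":0,"z":0,"rx":0,"ry":0,"rz":0,"grip":0}]' >/dev/null; python3 d.py 0.7013 -0.2746 0.122 -3.2
```

```text
t 16.58 pos [ 0.7015 -0.2746  0.2711] yaw -2.9 zdir [-0.008  0.004 -1.   ] q [-0.51  0.43  1.27 -0.    1.46 -0.46] F [0.8 0.8 0.4] open -0.0 0.0
shift mm [ -0.5   1.  149.1] rz 0.3
shift after turning [  0.   -0.2 149.1]
```

Lower behind the bar, then approach until contact.

```bash
python3 -m creep '[{"x":0,"y":0,"z":30,"rx":0,"ry":0,"rz":0,"grip":0},{"x":0,"y":0,"z":30,"rx":0,"ry":0,"rz":0,"grip":0},{"x":0,"y":0,"z":30,"rx":0,"ry":0,"rz":0,"grip":0},{"x":0,"y":0,"z":30,"rx":0,"ry":0,"rz":0,"grip":0},{"x":0,"y":0,"z":29,"rx":0,"ry":0,"rz":0,"grip":0},{"x":0,"y":-5,"z":0,"rx":0,"ry":0,"rz":0,"grip":0},{"x":0,"y":-5,"z":0,"rx":0,"ry":0,"rz":0,"grip":0},{"x":0,"y":-5,"z":0,"rx":0,"ry":0,"rz":0,"grip":0},{"x":0,"y":-5,"z":0,"rx":0,"ry":0,"rz":0,"grip":0},{"x":0,"y":0,"z":0,"rx":0,"ry":0,"rz":0,"grip":0}]' ; python3 d.py 0.6745 -0.2746 0.122 -3.2
```

```text
time: 17.42
eef_pos: [0.6814, -0.2753, 0.1324]
tcp_rot: [0.725, 0.688, 0.001, 0.002]
contact_force: [-0.6, -0.6, 0.2]
opening: 0.004
finger_force: 0.0
t 17.42 pos [ 0.6814 -0.2753  0.1324] yaw -3.0 zdir [ 0.004 -0.003 -1.   ] q [-0.52  0.46  1.47 -0.    1.21 -0.47] F [-0.6 -0.6  0.2] open 0.0 0.0
shift mm [ 0.3 -6.9 10.3] rz 0.2
shift after turning [ 0.3 -6.9 10.4]
```

```bash
python3 -m creep '[{"x":0,"y":0,"z":10,"rx":0,"ry":0,"rz":0,"grip":0},{"x":0,"y":-3.5,"z":0,"rx":0,"ry":0,"rz":0,"grip":0},{"x":0,"y":-3.5,"z":0,"rx":0,"ry":0,"rz":0,"grip":0},{"x":0,"y":-4.5,"z":-7.7,"rx":0,"ry":0,"rz":0,"grip":0},{"x":0,"y":-4.5,"z":-7.7,"rx":0,"ry":0,"rz":0,"grip":0},{"x":0,"y":-6,"z":-7.3,"rx":0,"ry":0,"rz":0,"grip":0},{"x":0,"y":-6,"z":-7.3,"rx":0,"ry":0,"rz":0,"grip":0},{"x":0,"y":-7.3,"z":-6,"rx":0,"ry":0,"rz":0,"grip":0},{"x":0,"y":-7.3,"z":-6,"rx":0,"ry":0,"rz":0,"grip":0},{"x":0,"y":0,"z":0,"rx":0,"ry":0,"rz":0,"grip":0}]' >/dev/null; cat > b.py <<'E'
from h import *
s=ctrl.get_state();t=np.radians(-3.2);x=np.array([np.cos(t),np.sin(t)]);d=s["eef_pos"][:2]-[.5565,-.2665]
print("t",round(s["time"],2),"stand x,y mm",(d@x*1e3).round(1),(d@[-x[1],x[0]]*1e3).round(1),"z",s["eef_pos"][2].round(4),"F",s["contact_force"].round(1))
# bar tilt by top camera: dark pixels score along projected bar for each tilt
c=cam("top");g=c["color"].astype(float)
best=[]
for th in np.arange(0,2.26,.05):
    ph=np.radians(25.6)+th;cx,cz=.109*np.cos(ph),.125+.109*np.sin(ph)
    P=[np.r_[np.array([.5565,-.2665])+cx*x+yy*np.array([-x[1],x[0]]),cz] for yy in np.linspace(-.058,.058,40)]
    uv=np.round(proj(c,P)).astype(int);px=g[uv[:,1],uv[:,0]]
    best.append((np.mean((px.max(1)<85)),round(th,2)))
print("tilt candidates",sorted(best)[-5:])
cv2.imwrite("pics/last.png",c["color"])
E
python3 b.py
```

```text
t 18.25 stand x,y mm 81.4 -1.6 z 0.1632 F [0.9 0.2 0.9]
tilt candidates [(np.float64(1.0), np.float64(1.1)), (np.float64(1.0), np.float64(1.15)), (np.float64(1.0), np.float64(1.2)), (np.float64(1.0), np.float64(1.4)), (np.float64(1.0), np.float64(1.45))]
```

```bash
cat > b.py <<'E'
from h import *
S=np.array([.5565,-.2665]);t=np.radians(-3.2);x=np.array([np.cos(t),np.sin(t)]);y=np.array([-x[1],x[0]])
def W(P): return np.array([np.r_[S+p[0]*x+p[1]*y,p[2]] for p in P])
def bar(th,yy,r): # points on bar/arms
    ph=np.radians(25.6)+th;return [.0+r*np.cos(ph),yy,.125+r*np.sin(ph)]
def tilt(c,im=None):
    g=(c["color"] if im is None else im).astype(float).max(2);g=cv2.GaussianBlur(g,(0,0),.7);out=[]
    for th in np.arange(0,2.26,.05):
        P=[bar(th,yy,.109) for yy in np.linspace(-.057,.057,30)]+[bar(th,sg*.057,r) for sg in(1,-1) for r in np.linspace(.03,.105,20)]
        def v(off): 
            uv=np.round(proj(c,W(P))+off).astype(int);return g[uv[:,1],uv[:,0]]
        m=v([0,0]);out.append((round(float((m<105).mean()),2),round(float(m.mean())),round(th,2)))
    return sorted(out,key=lambda o:(-o[0],o[1]))[:5]
if __name__=="__main__":
    s=ctrl.get_state();d=s["eef_pos"][:2]-S
    print("t",round(s["time"],2),"stand x,y mm",(d@x*1e3).round(1),(d@y*1e3).round(1),"z",s["eef_pos"][2].round(4),"F",s["contact_force"].round(1))
    c=cam("scene");print(tilt(c));cv2.imwrite("pics/scene_last.png",c["color"]);b=cam("top");print("top",tilt(b))
E
python3 b.py; python3 - <<'E'
from b import *
print("ref scene",tilt(cam("scene"),cv2.imread("pics/scene0.png")),"ref top",tilt(cam("top"),cv2.imread("pics/top0.png")))
E
```

```text
t 18.3 stand x,y mm 81.3 -1.7 z 0.162 F [ 0.8 -0.5 -0.1]
[(1.0, 50, np.float64(0.5)), (0.97, 52, np.float64(0.45)), (0.93, 57, np.float64(0.55)), (0.77, 61, np.float64(0.4)), (0.7, 68, np.float64(0.6))]
top [(1.0, 60, np.float64(0.4)), (1.0, 60, np.float64(0.45)), (1.0, 62, np.float64(0.5)), (1.0, 64, np.float64(0.55)), (1.0, 65, np.float64(0.75))]
ref scene [(0.8, 101, np.float64(0.0)), (0.63, 104, np.float64(0.05)), (0.59, 114, np.float64(0.1)), (0.54, 122, np.float64(0.4)), (0.53, 123, np.float64(0.35))] ref top [(1.0, 66, np.float64(0.05)), (1.0, 68, np.float64(0.0)), (1.0, 68, np.float64(0.1)), (0.96, 76, np.float64(0.15)), (0.94, 68, np.float64(1.45))]
```

The tilt tracks at about 0.5 rad, as planned. I'll continue along the arc.

```bash
python3 -m creep '[{"x":0,"y":-8.2,"z":-4.7,"rx":0,"ry":0,"rz":0,"grip":0},{"x":0,"y":-8.2,"z":-4.7,"rx":0,"ry":0,"rz":0,"grip":0},{"x":0,"y":-9,"z":-3.2,"rx":0,"ry":0,"rz":0,"grip":0},{"x":0,"y":-9,"z":-3.2,"rx":0,"ry":0,"rz":0,"grip":0},{"x":0,"y":-9.4,"z":-1.6,"rx":0,"ry":0,"rz":0,"grip":0},{"x":0,"y":-9.4,"z":-1.6,"rx":0,"ry":0,"rz":0,"grip":0},{"x":0,"y":-9.5,"z":0,"rx":0,"ry":0,"rz":0,"grip":0},{"x":0,"y":-9.5,"z":0,"rx":0,"ry":0,"rz":0,"grip":0},{"x":0,"y":-9.4,"z":1.6,"rx":0,"ry":0,"rz":0,"grip":0},{"x":0,"y":-9.4,"z":1.6,"rx":0,"ry":0,"rz":0,"grip":0}]' >/dev/null; python3 b.py
```

```text
t 19.33 stand x,y mm -9.9 -1.6 z 0.1764 F [1.5 0.2 1.5]
[(0.9, 64, np.float64(1.35)), (0.84, 63, np.float64(1.4)), (0.69, 76, np.float64(1.45)), (0.69, 81, np.float64(1.3)), (0.66, 84, np.float64(1.25))]
top [(1.0, 59, np.float64(1.45)), (1.0, 60, np.float64(1.5)), (1.0, 61, np.float64(1.55)), (1.0, 63, np.float64(1.6)), (1.0, 64, np.float64(1.25))]
```

```bash
python3 -m creep '[{"x":0,"y":-9,"z":3.2,"rx":0,"ry":0,"rz":0,"grip":0},{"x":0,"y":-9,"z":3.2,"rx":0,"ry":0,"rz":0,"grip":0},{"x":0,"y":-8.2,"z":4.7,"rx":0,"ry":0,"rz":0,"grip":0},{"x":0,"y":-8.2,"z":4.7,"rx":0,"ry":0,"rz":0,"grip":0},{"x":0,"y":-7.3,"z":6,"rx":0,"ry":0,"rz":0,"grip":0},{"x":0,"y":-7.3,"z":6,"rx":0,"ry":0,"rz":0,"grip":0},{"x":0,"y":-6,"z":7.3,"rx":0,"ry":0,"rz":0,"grip":0},{"x":0,"y":-6,"z":7.3,"rx":0,"ry":0,"rz":0,"grip":0},{"x":0,"y":-4,"z":7,"rx":0,"ry":0,"rz":0,"grip":0},{"x":0,"y":0,"z":0,"rx":0,"ry":0,"rz":0,"grip":0}]' >/dev/null; python3 b.py;python3 -m creep '[{"x":0,"y":-2.5,"z":4,"rx":0,"ry":0,"rz":0,"grip":0},{"x":0,"y":-2.5,"z":4,"rx":0,"ry":0,"rz":0,"grip":0},{"x":0,"y":0,"z":0,"rx":0,"ry":0,"rz":0,"grip":0},{"x":0,"y":0,"z":0,"rx":0,"ry":0,"rz":0,"grip":0},{"x":0,"y":0,"z":0,"rx":0,"ry":0,"rz":0,"grip":0},{"x":0,"y":0,"z":0,"rx":0,"ry":0,"rz":0,"grip":0},{"x":0,"y":0,"z":0,"rx":0,"ry":0,"rz":0,"grip":0},{"x":0,"y":0,"z":0,"rx":0,"ry":0,"rz":0,"grip":0},{"x":0,"y":0,"z":0,"rx":0,"ry":0,"rz":0,"grip":0},{"x":0,"y":0,"z":0,"rx":0,"ry":0,"rz":0,"grip":0}]' >/dev/null; python3 b.py
```

```text
t 20.27 stand x,y mm -75.8 -1.2 z 0.1247 F [-0.2  0.2  0.1]
[(0.81, 78, np.float64(2.2)), (0.79, 77, np.float64(2.15)), (0.79, 81, np.float64(2.25)), (0.71, 76, np.float64(2.05)), (0.71, 77, np.float64(2.0))]
top [(1.0, 67, np.float64(2.25)), (0.97, 70, np.float64(2.2)), (0.9, 74, np.float64(2.15)), (0.87, 82, np.float64(1.3)), (0.86, 82, np.float64(1.25))]
t 21.2 stand x,y mm -78.5 -1.8 z 0.119 F [ 4.6 -0.8 -3.1]
[(0.77, 74, np.float64(2.05)), (0.77, 77, np.float64(2.2)), (0.76, 75, np.float64(2.0)), (0.76, 75, np.float64(2.1)), (0.76, 76, np.float64(2.15))]
top [(0.97, 72, np.float64(2.25)), (0.93, 76, np.float64(2.2)), (0.87, 79, np.float64(1.3)), (0.86, 80, np.float64(1.25)), (0.84, 79, np.float64(2.15))]
```

The pot is at the stop (about 2.25 rad, contact force rising). Next: lift out, cross over the bar to its -x side, and check the blocks meanwhile.

```bash
python3 -m creep '[{"x":0,"y":4,"z":0,"rx":0,"ry":0,"rz":0,"grip":0},{"x":0,"y":0,"z":-25,"rx":0,"ry":0,"rz":0,"grip":0},{"x":0,"y":0,"z":-30,"rx":0,"ry":0,"rz":0,"grip":0},{"x":0,"y":0,"z":-30,"rx":0,"ry":0,"rz":0,"grip":0},{"x":0,"y":0,"z":0,"rx":0,"ry":0,"rz":0,"grip":0},{"x":0,"y":-23,"z":0,"rx":0,"ry":0,"rz":0,"grip":0},{"x":0,"y":-23,"z":0,"rx":0,"ry":0,"rz":0,"grip":0},{"x":0,"y":-23,"z":0,"rx":0,"ry":0,"rz":0,"grip":0},{"x":0,"y":0,"z":0,"rx":0,"ry":0,"rz":0,"grip":0},{"x":0,"y":0,"z":0,"rx":0,"ry":0,"rz":0,"grip":0}]' >/dev/null; python3 b.py
python3 - <<'E'
from b import *
# dark blobs on the bench/tray around the stand, both cameras, at z~0.015
for n in("scene","top"):
    c=cam(n);g=c["color"].max(2);uv=proj(c,W([[px/1e3,py/1e3,.012] for px in range(-180,100,4) for py in range(-72,73,4)])).round().astype(int)
    v=g[uv[:,1],uv[:,0]].reshape(70,37);print(n)
    for i in range(0,70,2): print(i*4-180,"".join("#" if q<80 else "+" if q<120 else "." if q<175 else " " for q in v[i]))
E
```

```text
t 22.13 stand x,y mm -145.0 -1.6 z 0.2038 F [ 0.2 -0.3 -0.4]
[(0.69, 99, np.float64(2.15)), (0.69, 101, np.float64(2.1)), (0.66, 99, np.float64(2.2)), (0.64, 103, np.float64(2.25)), (0.57, 105, np.float64(2.05))]
top [(0.93, 68, np.float64(2.25)), (0.89, 71, np.float64(2.2)), (0.76, 79, np.float64(2.15)), (0.7, 96, np.float64(1.25)), (0.69, 93, np.float64(1.3))]
scene
-180 ++#+#+++++++++.....+.................
-172 ..........+++++...++++...............
-164 ...........++++......................
-156 ...+....+.++++++..+..................
-148 ...++++....+++++++...................
-140 ..+++......+++++.....................
-132 ..+++.....+.+++......................
-124 ..++++......++++.....................
-116 +..+..........++.....................
-108  .......... ...++.......... .........
-100       ...+++++++++..++.+.+. .........
-92            .+##+++.     ..  .........
-84         ....++++++++++..... .........
-76        .......+#++++#+   .. .........
-68     ...........++++#+.   .. .........
-60    ............++++.     ............
-52  ............++++++.     ++###.......
-44 
[... 1508 characters left out ...]

-36 +...+.######+...+++++     +###.#+....
-28 +..++.+.............+++   +###+#+....
-20 +..++.................++  ++##+#....+
-12 +.++..................++. ++####...++
-4 ++++.................++++  +#####++##
4 ##++................++++++.+#########
12 ++++................+++#....#####+  .
20 ##++................++###########+  .
28 +++................++++.     +.#+.  .
36 +++...............++++#........++....
44 .++................++##++++++++......
52 ++.................++#+++++++++......
60 +...................+++++++++++++++++
68 ++..+................++#####.........
76    .......+.........                 
84 ++..............++...++..............
92 .....................................
```

The bin map shows dark blocks in the tray between stand x −95 and −35. I'll lower in front of the bar and push it back along the arc.

```bash
python3 -m creep '[{"x":0,"y":0,"z":20,"rx":0,"ry":0,"rz":0,"grip":0},{"x":0,"y":0,"z":22,"rx":0,"ry":0,"rz":0,"grip":0},{"x":0,"y":0,"z":22,"rx":0,"ry":0,"rz":0,"grip":0},{"x":0,"y":0,"z":20,"rx":0,"ry":0,"rz":0,"grip":0},{"x":0,"y":0,"z":0,"rx":0,"ry":0,"rz":0,"grip":0},{"x":0,"y":7,"z":0,"rx":0,"ry":0,"rz":0,"grip":0},{"x":0,"y":7,"z":0,"rx":0,"ry":0,"rz":0,"grip":0},{"x":0,"y":7,"z":0,"rx":0,"ry":0,"rz":0,"grip":0},{"x":0,"y":7,"z":0,"rx":0,"ry":0,"rz":0,"grip":0},{"x":0,"y":0,"z":0,"rx":0,"ry":0,"rz":0,"grip":0}]' >/dev/null; python3 b.py
```

```text
t 23.17 stand x,y mm -115.7 -2.6 z 0.1218 F [-6.9 -0.5  5.6]
[(0.77, 85, np.float64(2.15)), (0.76, 86, np.float64(2.2)), (0.76, 87, np.float64(2.1)), (0.67, 93, np.float64(2.25)), (0.64, 93, np.float64(2.05))]
top [(0.97, 74, np.float64(2.25)), (0.93, 77, np.float64(2.2)), (0.84, 82, np.float64(2.15)), (0.73, 89, np.float64(2.1)), (0.7, 93, np.float64(2.05))]
```

Contact made (−7 N). Now the return arc.

```bash
python3 -m creep '[{"x":0,"y":4.5,"z":-7.7,"rx":0,"ry":0,"rz":0,"grip":0},{"x":0,"y":4.5,"z":-7.7,"rx":0,"ry":0,"rz":0,"grip":0},{"x":0,"y":6,"z":-7.3,"rx":0,"ry":0,"rz":0,"grip":0},{"x":0,"y":6,"z":-7.3,"rx":0,"ry":0,"rz":0,"grip":0},{"x":0,"y":7.3,"z":-6,"rx":0,"ry":0,"rz":0,"grip":0},{"x":0,"y":7.3,"z":-6,"rx":0,"ry":0,"rz":0,"grip":0},{"x":0,"y":8.2,"z":-4.7,"rx":0,"ry":0,"rz":0,"grip":0},{"x":0,"y":8.2,"z":-4.7,"rx":0,"ry":0,"rz":0,"grip":0},{"x":0,"y":9,"z":-3.2,"rx":0,"ry":0,"rz":0,"grip":0},{"x":0,"y":9,"z":-3.2,"rx":0,"ry":0,"rz":0,"grip":0}]' >/dev/null; python3 b.py; python3 -m creep '[{"x":0,"y":9.4,"z":-1.6,"rx":0,"ry":0,"rz":0,"grip":0},{"x":0,"y":9.4,"z":-1.6,"rx":0,"ry":0,"rz":0,"grip":0},{"x":0,"y":9.5,"z":0,"rx":0,"ry":0,"rz":0,"grip":0},{"x":0,"y":9.5,"z":0,"rx":0,"ry":0,"rz":0,"grip":0},{"x":0,"y":9.4,"z":1.6,"rx":0,"ry":0,"rz":0,"grip":0},{"x":0,"y":9.4,"z":1.6,"rx":0,"ry":0,"rz":0,"grip":0},{"x":0,"y":9,"z":3.2,"rx":0,"ry":0,"rz":0,"grip":0},{"x":0,"y":9,"z":3.2,"rx":0,"ry":0,"rz":0,"grip":0},{"x":0,"y":0,"z":0,"rx":0,"ry":0,"rz":0,"grip":0},{"x":0,"y":0,"z":0,"rx":0,"ry":0,"rz":0,"grip":0}]' >/dev/null; python3 b.py
```

```text
t 24.1 stand x,y mm -44.6 -1.6 z 0.1784 F [-2.8 -0.6  1.5]
[(0.96, 75, np.float64(1.35)), (0.73, 87, np.float64(1.3)), (0.7, 81, np.float64(1.4)), (0.64, 89, np.float64(1.45)), (0.61, 97, np.float64(1.5))]
top [(1.0, 54, np.float64(1.4)), (1.0, 56, np.float64(1.35)), (0.97, 63, np.float64(1.3)), (0.96, 60, np.float64(1.45)), (0.91, 70, np.float64(1.55))]
t 25.03 stand x,y mm 29.2 -1.0 z 0.1706 F [ 0.1 -0.4  1.8]
[(1.0, 57, np.float64(0.65)), (0.93, 67, np.float64(0.6)), (0.76, 70, np.float64(0.7)), (0.6, 76, np.float64(0.9)), (0.59, 94, np.float64(0.55))]
top [(1.0, 61, np.float64(1.0)), (1.0, 61, np.float64(1.05)), (1.0, 62, np.float64(0.6)), (1.0, 63, np.float64(1.1)), (1.0, 64, np.float64(1.15))]
```

```bash
python3 -m creep '[{"x":0,"y":8.2,"z":4.7,"rx":0,"ry":0,"rz":0,"grip":0},{"x":0,"y":8.2,"z":4.7,"rx":0,"ry":0,"rz":0,"grip":0},{"x":0,"y":7.3,"z":6,"rx":0,"ry":0,"rz":0,"grip":0},{"x":0,"y":7.3,"z":6,"rx":0,"ry":0,"rz":0,"grip":0},{"x":0,"y":6,"z":7.3,"rx":0,"ry":0,"rz":0,"grip":0},{"x":0,"y":6,"z":7.3,"rx":0,"ry":0,"rz":0,"grip":0},{"x":0,"y":4.5,"z":7,"rx":0,"ry":0,"rz":0,"grip":0},{"x":0,"y":4.5,"z":7,"rx":0,"ry":0,"rz":0,"grip":0},{"x":0,"y":0,"z":0,"rx":0,"ry":0,"rz":0,"grip":0},{"x":0,"y":0,"z":0,"rx":0,"ry":0,"rz":0,"grip":0}]' >/dev/null; python3 b.py; python3 -m creep '[{"x":0,"y":2,"z":1,"rx":0,"ry":0,"rz":0,"grip":0},{"x":0,"y":1,"z":0,"rx":0,"ry":0,"rz":0,"grip":0},{"x":0,"y":0,"z":0,"rx":0,"ry":0,"rz":0,"grip":0},{"x":0,"y":0,"z":0,"rx":0,"ry":0,"rz":0,"grip":0},{"x":0,"y":0,"z":0,"rx":0,"ry":0,"rz":0,"grip":0},{"x":0,"y":0,"z":0,"rx":0,"ry":0,"rz":0,"grip":0},{"x":0,"y":0,"z":0,"rx":0,"ry":0,"rz":0,"grip":0},{"x":0,"y":0,"z":0,"rx":0,"ry":0,"rz":0,"grip":0},{"x":0,"y":0,"z":0,"rx":0,"ry":0,"rz":0,"grip":0},{"x":0,"y":0,"z":0,"rx":0,"ry":0,"rz":0,"grip":0}]' >/dev/null; python3 b.py
```

```text
t 25.97 stand x,y mm 80.3 -0.6 z 0.1199 F [-2.   0.4 -0.7]
[(1.0, 57, np.float64(0.4)), (1.0, 58, np.float64(0.45)), (0.99, 58, np.float64(0.35)), (0.97, 58, np.float64(0.5)), (0.96, 59, np.float64(0.3))]
top [(1.0, 58, np.float64(0.4)), (1.0, 59, np.float64(0.6)), (1.0, 59, np.float64(0.65)), (1.0, 59, np.float64(0.7)), (1.0, 60, np.float64(0.35))]
t 26.9 stand x,y mm 80.4 -0.8 z 0.1208 F [-12.    2.3   3. ]
[(1.0, 58, np.float64(0.4)), (1.0, 58, np.float64(0.45)), (0.99, 58, np.float64(0.35)), (0.96, 59, np.float64(0.5)), (0.94, 59, np.float64(0.3))]
top [(1.0, 59, np.float64(0.35)), (1.0, 59, np.float64(0.4)), (1.0, 59, np.float64(0.5)), (1.0, 59, np.float64(0.55)), (1.0, 59, np.float64(0.6))]
```

The 12 N at x = 80 means the upright stop. I'll back off, lift and retreat.

```bash
python3 -m creep '[{"x":0,"y":-6,"z":0,"rx":0,"ry":0,"rz":0,"grip":0},{"x":0,"y":0,"z":-25,"rx":0,"ry":0,"rz":0,"grip":0},{"x":0,"y":0,"z":-35,"rx":0,"ry":0,"rz":0,"grip":0},{"x":0,"y":0,"z":-35,"rx":0,"ry":0,"rz":0,"grip":0},{"x":0,"y":0,"z":-35,"rx":0,"ry":0,"rz":0,"grip":0},{"x":0,"y":-35,"z":0,"rx":0,"ry":0,"rz":0,"grip":0},{"x":0,"y":-35,"z":0,"rx":0,"ry":0,"rz":0,"grip":0},{"x":0,"y":-35,"z":0,"rx":0,"ry":0,"rz":0,"grip":0},{"x":0,"y":-35,"z":0,"rx":0,"ry":0,"rz":0,"grip":0},{"x":0,"y":-35,"z":0,"rx":0,"ry":0,"rz":0,"grip":0}]' >/dev/null; python3 -m creep '[{"x":35,"y":-10,"z":0,"rx":0,"ry":0,"rz":0,"grip":0},{"x":35,"y":0,"z":0,"rx":0,"ry":0,"rz":0,"grip":0},{"x":35,"y":0,"z":0,"rx":0,"ry":0,"rz":0,"grip":0},{"x":35,"y":0,"z":0,"rx":0,"ry":0,"rz":0,"grip":0},{"x":35,"y":0,"z":0,"rx":0,"ry":0,"rz":0,"grip":0},{"x":35,"y":0,"z":0,"rx":0,"ry":0,"rz":0,"grip":0},{"x":35,"y":0,"z":0,"rx":0,"ry":0,"rz":0,"grip":0},{"x":0,"y":0,"z":0,"rx":0,"ry":0,"rz":0,"grip":0},{"x":0,"y":0,"z":0,"rx":0,"ry":0,"rz":0,"grip":0},{"x":0,"y":0,"z":0,"rx":0,"ry":0,"rz":0,"grip":0}]' ; python3 b.py
python3 - <<'E'
from b import *
b=cam("top");a=cam("scene")
def grid(c,z,X,Y,thr):
    uv=proj(c,W([[px/1e3,py/1e3,z] for px in X for py in Y])).round().astype(int);v=c["color"].max(2)[uv[:,1],uv[:,0]].reshape(len(X),-1)
    for i,px in enumerate(X): print(px,"".join("#" if q<80 else "+" if q<120 else "." if q<175 else " " for q in v[i]))
print("tray from top (y -60..60)");grid(b,.011,range(-110,40,4),range(-60,61,2),0)
print("tray from scene");grid(a,.011,range(-110,40,4),range(-60,61,2),0)
print("pot inside from top");grid(b,.09,range(-40,41,4),range(-40,41,2),0)
E
```

```text
time: 28.67
eef_pos: [0.4627, -0.0179, 0.2512]
tcp_rot: [0.725, 0.689, 0.001, 0.001]
contact_force: [-0.6, 0.4, 0.0]
opening: -0.002
finger_force: 0.0
t 28.67 stand x,y mm -107.6 243.0 z 0.2512 F [-0.6  0.4  0. ]
[(0.5, 114, np.float64(0.05)), (0.46, 129, np.float64(0.4)), (0.44, 126, np.float64(0.1)), (0.44, 130, np.float64(0.35)), (0.4, 127, np.float64(0.45))]
top [(1.0, 71, np.float64(0.0)), (0.97, 70, np.float64(0.05)), (0.96, 72, np.float64(0.1)), (0.93, 80, np.float64(0.15)), (0.81, 90, np.float64(0.55))]
tray from top (y -60..60)
-110 ........+++++++++++++++++++++++++++++++++++++++++++++++++....
-106 ........++++++++++++++++++++++++++++.++++++++++++++++++++....
-102 .............++++++++++.++++++++.......................##++..
-98 .......... .     ...++++...        ....................#++++.
-94 .....++#+       ...+#####++                        ....#++++.
-90 .....++#+       ...########. ...                   ....#+++..
-86 .....###+        ..########....+...++              ....#+++..
-82 .++..###+        ..+#######.+#######+              ....#+++..
-78 .....###+        ...##
[... 4722 characters left out ...]
         .....+######++   
-16 ######+...                  ..+#######.  
-12 ######.                       ...#####+..
-8 #####.                         ...#####++
-4 #####.                          ..+####..
0 #####.                           ..####+.
4 #####...........  .              ..#####+
8 #####......  .....            ...+.######
12 #####+........              .....+.###...
16 ######...........................+..#.   
20 ########+........................+..#####
24 #########++...................+++........
28 ###########.................+###..+++++++
32 ###############+++.........####+.++++++++
36 #############################...+++++.+++
40 ############################+............
```

The top view shows the pot upright (tilt about 0) and empty. Five dark blocks lie in the tray, at about (−85,−13), (−66,−10), (−76,+6), (−47,0) and (−38,−33) mm in the stand frame. The arm is clear.

```bash
python3 -c "
from plant import sign_off
print(sign_off())"
```

```text
the job is handed in; nothing more can be done
None
```

I handed the job in at about 29 s of the 72 s allowed. By the camera readings the tray is flat under the round hopper with all five blocks in it, the pot is upright and empty, and the arm touched none of the other things; the final verdict was not returned.

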